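Shoot the safety bolt of the microscope accessory case

TASK

Lock the microscope accessory case for carrying: press the long sprung catch plate down with one fingertip and, while it is held down, push the bolt's upright tab with the other finger so that the bolt slides fully home through the keeper; then let go, so that the catch springs back up behind the bolt. Only press and push: do not pinch the tab, and leave the small things around the case where they stand.

Things in the scene. Friction and masses are not known exactly. Their poses are not given: they have to be found in the camera images.
- case: Black hard case, flat two-leaf lid, 240 (x) x 300 (y) x 100 mm high, fixed on the bench. Origin: centre of its underside; x, y along its sides, z up. On the lid, in steel: the bolt's line at x = +30 mm, sliding towards +y across the lid's split, and parallel to it, 60 mm away, the catch's line at x = -30 mm. Low pans and plates there are under 10 mm high.
- keeper (a point): Centre of the foot of the steel keeper loop (34 x 14 mm, 20 mm high) on the smaller lid leaf, which the bolt enters; at (30, 71) mm of the case, on the lid. Two like guides stand on the bolt's line at y = -66 and +44 mm of the case.
- tab (a point): Centre of the face to push (it looks to the case's -y; push towards +y) of the bolt's upright tab, 32 mm above the lid. Tab: 36 mm wide (x), 12.5 mm thick (y), from 14 to 50 mm above the lid. Behind it is only the flat bolt bar, 16 mm above the lid, for 40 mm; a flat shoulder as low reaches from the bar towards the catch. With bolt = 0: at (30, -20) mm of the case. Axes as the case's.
- press_plate (a point): Centre of the top of the catch's press plate, 28 mm wide (x), 100 mm long (y, parallel to the bolt), so that a fingertip can slide along it beside the tab. Its top is 34 mm above the lid when up, 22 mm when fully down; it goes straight down, level wherever it is pressed. At (-30, -15) mm of the case. Axes as the case's.
- catch (a joint): How far the catch is pressed down: 0 = up, 0.012 m = fully down. A spring pushes it up with 3 N at the top, 6.6 N at the bottom. Its tooth blocks the bolt until it is below 0.006 m; 0.008 to 0.011 m is a good depth to hold. Let go with the bolt home, it springs right up and keeps the bolt from going back.
- bolt (a joint): How far the bolt is slid: 0 = withdrawn (starts at 0 to 0.0025 m; with the catch up it stops at 0.003 m), 0.040 m = fully home at its stop. From 0.034 m on the catch can rise behind it. Sliding takes about 3 N; it stays where it is left.
- objective: Bystander: bare steel microscope objective standing upright on the bench, up to 28 mm in diameter, 44 mm high. Origin: centre of its underside.
- dropper: Bystander: small amber dropper bottle, 34 mm in diameter, 75 mm high, standing. Origin: centre of its underside.
- eyepiece: Bystander: black microscope eyepiece standing upright, up to 34 mm in diameter, 52 mm high. Origin: centre of its underside.
- slide_box: Bystander: closed grey slide box lying on the bench, 95 x 36 x 34 mm high. Origin: centre of its underside.

How it is judged (in metres and radians):
On the way, in this order (a step that is already met when the one before it is completed fails the run):
1. a finger presses the catch down while the bolt is still withdrawn (value of joint catch above 0.005 m and value of joint bolt below 0.02 m and contact force between the fingers and catch above 0.3 N), for 0.1 s.
2. the bolt is nearly home, with one finger on its tab and another still holding the catch down (value of joint bolt above 0.028 m and value of joint catch above 0.0055 m and contact force between the fingers and catch above 0.3 N and contact force between the fingers and bolt above 0.3 N), for 0.02 s.
At the end, for the whole second after the job is handed in: The bolt is home (33 mm or more of its 40 mm), at rest, and the catch has sprung back up behind it (within 2 mm of its top position), with nothing touched by the robot (value of joint bolt above 0.033 m and value of joint catch below 0.002 m and velocity of joint bolt between -0.005 and 0.005 m/s).
It fails at once if a bystander is carried, lifted or pushed more than 20 mm (distance of any of objective, dropper, eyepiece, slide_box from where it was at the start of the episode above 0.02 m).
It fails at once if the tab is pinched: pressed hard on its front and its back at once (contact force between the fingers and bolt_c0 above 2 N and contact force between the fingers and bolt_c1 above 2 N).
It also fails if it takes over 38 s, if anything falls off the work surface, if the arm or the gripper's body presses on something with over 40 N, if the wrist force passes 120 N, or if a joint passes its speed limit or range.

ROBOT

A 6-joint arm with a two-finger parallel gripper is mounted at the origin on the work surface. World frame = base frame: x ahead of the robot, y to its left, z up, the work surface at z = 0. Lengths are in mm, angles in degrees, forces in N, time in s.
With the tool pointing down it reaches from about 375 to 925 mm from the base axis. Payload 5.7 kg.
Tool frame: the origin (TCP) lies at the very end of the fingers, on their centre line; the grasp point (between the pads) lies 19 mm behind it (grip_point_offset is the distance from the TCP to the grasp point, in mm); y points along the fingers, x is the direction in which the jaws open and shut, and the axes are right-handed (so a half turn about y gives the same grasp; the last joint's range is limited). The gripper opens to 88 mm and grips with 3 to 60 N. Pads are 20 mm wide; open, the fingers measure 115 mm over their backs; the gripper's body (75 mm by 178 mm) begins 61 mm behind the grasp point.
Start: joints at [65.884, 20.558, 86.54, -0, 72.909, -6.595], TCP at [180.625, 572.13, 193.823] pointing down, gripper open.
Joint ranges: [-170.27, 170.27], [-57.76, 135], [12.27, 136.19], [-55.21, 235.2], [11.17, 155.16], [-170.74, 170.74]. Speed limits (degrees/s): [136.94, 136.94, 180, 180, 180, 180].

INTERFACE

Orientations are given as a 3x3 rotation matrix whose columns are the frame's x, y, z axes.
In Python, from workcell import get_state, get_image, get_calibration, finish_job, search_frame, grip_point_offset gives the robot as it stands.
- The arm moves only by the tool move_arm, never from a script. Its arguments are lists of equal length, an entry for each row: "angular": the turn, a rotation vector about the world's x, y, z in rad, a list of three; "offset": the shift along the world's x, y, z in cm, a list of three; "grip": the opening, from -1 (shut) to 1 (fully open). In form: {"angular": [[rx, ry, rz], ...], "offset": [[tx, ty, tz], ...], "grip": [grip, ...]}. A call has 1 to 8 rows; each row shifts and turns the pose as measured when the row begins; what a row does not reach is not made up. A row lasts 1/10 s, in which the tool goes at most 50 mm and 8.59 degrees, less where a joint would pass 70% of its speed; a pose out of reach is approached as far as the arm can. A call with a gripper value outside its range is refused whole. The fingers move at their own pace and stop on an object; "newtons" is the grip in N (left out, the last holds). Time passes only in rows, so rows that do not move let the fingers close. It gives the time, the measured TCP pose, the force and the opening at its end, in the units of the state.
- get_state(): the state, without advancing time (a new reading comes with each control period).
- get_image(name): name is "side" or "top" or "wrist"; returns the picture (420x560x3 uint8, red, green, blue); there is no depth.
- get_calibration(name): a dict with "fx", "fy", "cx", "cy" (pixels), "R" (3x3) and "t" (3): a world point X has camera coordinates R X + t. Camera axes: x right, y down, z forward; pixel columns grow to the right and rows downward; lengths in mm; the calibration is good to about 2 mm. A picture is of the moment at which its call begins: read the wrist's pose just before it. get_calibration takes no time and is no camera call; for the wrist camera it gives the pose at the moment of the call.
- finish_job(): hands the job in, once; it reports no verdict.
Trained networks look in the newest picture that a camera, given by its name, has taken for a name from the list of things; names that differ only in an ending like _2 or _b are one class to them, and where a whole thing is asked for, a point or a joint stands for the part that bears it (a point fixed in the world has none). Each returns a list of dicts, best first, with "conf" (0 to 1); they miss things now and then, are a little off and sometimes report something else, mostly with a low value. They report only what shows in the picture. A call takes as long as a camera call.
- search_frame(label, camera): "point" ([x, y, z] in mm, in world coordinates, good to about 4 mm: the middle of the surface that is visible of it).
The state is a dict: "t": time; "joint_positions": joint angles; "qvel": joint speeds; "joint_torque": joint torques, N m; "tool_pos": TCP position; "ee_rot": TCP orientation; "wrist_force": force on the tool from outside, world axes, zero at the start; "torque": the same for the moment, N m; "gripper_width": finger opening in mm.
Only numpy, scipy, OpenCV 4.12 (cv2) and the standard library are available. Lean on these libraries where they do the work, as an engineer would, in place of code of your own. Each camera call takes 0.05 s, during which the arm holds its last target. There are 200 camera calls.

## Working session

There is one attempt and no reset: what is moved stays moved. The work goes in short steps, Python scripts to look and compute and a tool call to move; the robot and the scene stay as the last step left them, time stands still between calls to the robot, and variables do not carry over. Pictures are saved under pics/ and viewed, about 8 in all and at most 12, crops included, and the job is handed in when it is done.

Besides the shell and the picture viewer there is one more tool, called as name(argument=value, ...) on one line, values as JSON. move_arm: Moves the arm, as the interface text tells. Its arguments: {"type":"object","properties":{"angular":{"type":"array"},"offset":{"type":"array"},"grip":{"type":"array"},"newtons":{"type":"number"}},"required":["angular","offset","grip"]}

```bash
mkdir -p pics
python3 - <<'E'
from workcell import *
import cv2,numpy as np
s=get_state(); print(s['t'],s['tool_pos'],np.round(s['ee_rot'],3).tolist(),s['gripper_width'],grip_point_offset)
ims=[]
for c in ['top','side']:
    im=get_image(c); cv2.imwrite(f'pics/{c}.png',im[:,:,::-1]); 
    k=get_calibration(c); print(c,{a:np.round(b,3).tolist() for a,b in k.items()})
    for n in ['case','keeper','tab','press_plate','objective','dropper','eyepiece','slide_box']:
        print(n,[(np.round(d['point']).tolist(),round(d['conf'],2)) for d in search_frame(n,c)[:2]])
print(get_state()['t'])
E
```

```text
0.0 [180.33037045 571.48611695 193.01157686] [[0.301, -0.001, -0.954], [0.954, -0.002, 0.301], [-0.002, -1.0, 0.0]] 88.04465475558482 18.700000000000003
top {'fx': 412.358, 'fy': 412.358, 'cx': 281.551, 'cy': 217.787, 'R': [[0.001, -1.0, 0.005], [-0.993, -0.002, -0.121], [0.121, -0.004, -0.993]], 't': [42.792, 569.404, 781.148]}
case [([583.0, -5.0, 98.0], 0.7)]
keeper [([579.0, -9.0, 102.0], 0.97)]
tab []
press_plate [([576.0, -27.0, 135.0], 0.69)]
objective [([740.0, -156.0, 39.0], 0.57)]
dropper [([746.0, 39.0, 47.0], 0.76), ([611.0, -6.0, 117.0], 0.63)]
eyepiece [([482.0, -172.0, 49.0], 0.63)]
slide_box [([473.0, 182.0, 37.0], 0.95)]
side {'fx': 481.102, 'fy': 481.102, 'cx': 278.442, 'cy': 204.477, 'R': [[0.967, -0.253, -0.016], [-0.147, -0.505, -0.85], [0.207, 0.825, -0.526]], 't': [-541.678, 195.81, 986.34]}
case [([570.0, -69.0, 100.0], 0.93), ([569.0, -38.0, 135.0], 0.23)]
keeper [([570.0, -74.0, 98.0], 0.64)]
tab [([617.0, -11.0, 114.0], 0.64)]
press_plate [([572.0, -35.0, 133.0], 0.64)]
objective [([739.0, -169.0, 33.0], 0.73)]
dropper []
eyepiece [([471.0, -182.0, 48.0], 0.6)]
slide_box []
0.9
```

View pics/top.png

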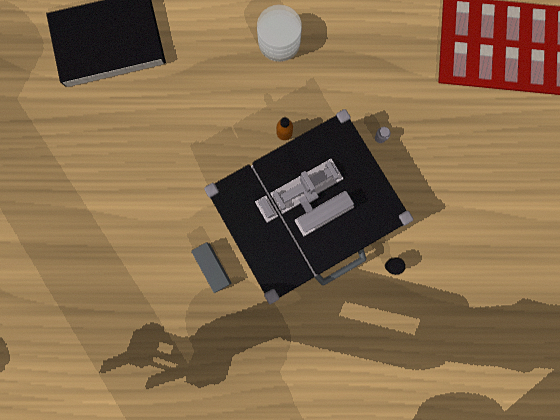

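View pics/side.png

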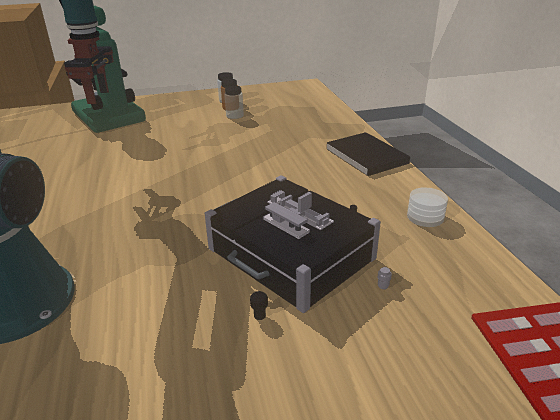

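The top view shows the case with corners near (345,116), (212,189), (271,296) and (406,217). The split lies towards the left, so case +y points left-down in the picture. The tab line is the upper one and the press plate the lower one, around (325,213). The side view agrees: the tab stands at about (305,205). Next I work out the pose.

```bash
cat > h.py <<'E'
import numpy as np
from workcell import *
def ray(c,px,z,k=None):
    k=k or get_calibration(c); R=np.array(k['R']);t=np.array(k['t'])
    d=R.T@np.array([(px[0]-k['cx'])/k['fx'],(px[1]-k['cy'])/k['fy'],1]); o=-R.T@t
    return o+d*(z-o[2])/d[2]
def proj(c,X,k=None):
    k=k or get_calibration(c); p=np.array(k['R'])@X+np.array(k['t']); return np.array([k['fx']*p[0]/p[2]+k['cx'],k['fy']*p[1]/p[2]+k['cy']])
def case2w(p,c,yaw):
    a=np.radians(yaw); R=np.array([[np.cos(a),-np.sin(a)],[np.sin(a),np.cos(a)]])
    return np.r_[np.array(c)+R@np.array(p[:2]),p[2]]
E
python3 - <<'E'
from h import *
import cv2
from scipy.optimize import least_squares
P=[ray('top',p,100)[:2] for p in [(345,116),(212,189),(271,296),(406,217)]]
L=[(120,-150),(120,150),(-120,150),(-120,-150)]
f=lambda v:np.ravel([case2w((*l,0),v[:2],v[2])[:2]-p for l,p in zip(L,P)])
r=least_squares(f,[580,-5,28]);print(r.x,r.fun.round(1))
c,y=r.x[:2],r.x[2]
pts={'tab':(30,-20,132),'plate':(-30,-15,134),'keep':(30,71,120),'g':(30,44,120),'g2':(30,-66,120),'pa':(-44,35,134),'pb':(-16,-65,134)}
for n,p in pts.items(): print(n,case2w(p,c,y).round())
out=[]
for cam,(x0,y0) in {'top':(230,130),'side':(240,165)}.items():
    im=cv2.imread(f'pics/{cam}.png')[y0:y0+120,x0:x0+130]; im=cv2.resize(im,None,fx=3,fy=3,interpolation=2)
    for n,p in pts.items():
        q=(proj(cam,case2w(p,c,y))-[x0,y0])*3; cv2.circle(im,tuple(int(v) for v in q),3,(0,0,255),-1)
    out.append(im)
cv2.imwrite('pics/ov.png',np.hstack(out))
E
```

```text
[588.16596811  -5.7665931   29.68568339] [ 12.9  -2.    3.9  12.5 -11.8   2.5  -5.  -13. ]
tab [624.  -8. 132.]
plate [570. -34. 134.]
keep [579.  71. 120.]
g [592.  47. 120.]
g2 [647. -48. 120.]
pa [533.   3. 134.]
pb [606. -70. 134.]
```

View pics/ov.png

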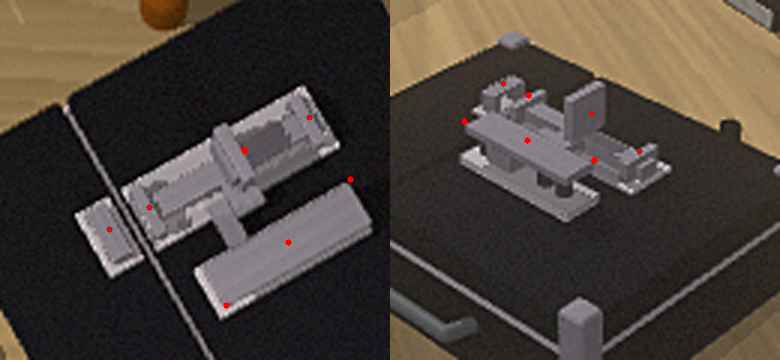

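The projected points fall within about 3 mm of the hardware in both views: centre about (588,-6), yaw about 29.7°. I'll move above it.

move_arm(angular=[[0,0,-0.047],[0,0,-0.047],[0,0,-0.047],[0,0,-0.047],[0,0,-0.047],[0,0,-0.047],[0,0,-0.047],[0,0,-0.047]], offset=[[2.6,-3.7,0.8],[2.6,-3.7,0.8],[2.6,-3.7,0.8],[2.6,-3.7,0.8],[2.6,-3.7,0.8],[2.6,-3.7,0.5],[2.6,-3.7,0.5],[2.6,-3.7,0]], grip=[0.06,0.06,0.06,0.06,0.06,0.06,0.06,0.06])

```text
t: 1.7
tool_pos: [391.9, 270.4, 246.2]
ee_rot: [[0.633, 0.004, -0.774], [0.774, 0.004, 0.633], [0.005, -1.0, -0.001]]
wrist_force: [0.4, -0.2, 0.1]
gripper_width: 46.5
```

move_arm(angular=[[0,0,-0.047],[0,0,-0.047],[0,0,-0.047],[0,0,-0.047],[0,0,-0.047],[0,0,-0.047],[0,0,-0.047],[0,0,-0.047]], offset=[[2.6,-3.7,0],[2.6,-3.7,0],[2.6,-3.7,0],[2.6,-3.7,0],[2.6,-3.7,0],[2.6,-3.7,0],[2.6,-3.7,0],[2.6,-3.7,0]], grip=[0.06,0.06,0.06,0.06,0.06,0.06,0.06,0.06])

```text
t: 2.5
tool_pos: [607.2, -39.8, 248.6]
ee_rot: [[0.882, 0.011, -0.472], [0.472, 0.003, 0.882], [0.011, -1.0, -0.003]]
wrist_force: [1.5, -0.3, 0.2]
gripper_width: 46.6
```

Run:
```python
from h import *
import cv2
c,y=[588.2,-5.8],29.7
s=get_state(); print(s['tool_pos'].round(1) if hasattr(s['tool_pos'],'round') else s['tool_pos'],s['joint_positions'])
k=get_calibration('wrist'); im=get_image('wrist')[:,:,::-1].copy(); cv2.imwrite('pics/w1.png',im)
for cam in ['wrist','top']:
  if cam=='top': get_image('top')
  for n in ['tab','press_plate','keeper','case']:
    print(cam,n,[(np.round(d['point']).tolist(),round(d['conf'],2)) for d in search_frame(n,cam)[:2]])
pts={'tab':(30,-20,132),'tl':(12,-20,150),'tr':(48,-20,150),'plate':(-30,-15,134),'pa':(-44,35,134),'pb':(-16,-65,134),'pc':(-44,-65,134),'pd':(-16,35,134),'g2':(30,-66,120),'k':(30,71,120)}
for n,p in pts.items():
    q=proj('wrist',case2w(p,c,y),k); print(n,q.round()); cv2.circle(im,tuple(int(v) for v in q),2,(0,0,255),-1)
T=np.array(s['tool_pos']);print('tcp',proj('wrist',T,k))
cv2.imwrite('pics/w1o.png',im)
```

```text
[607.2 -39.8 248.6] [-10.43274387  18.44695632  81.79777227   0.27839656  79.15380152
 -38.62552761]
wrist tab [([615.0, -2.0, 112.0], 0.97)]
wrist press_plate [([571.0, -22.0, 136.0], 0.69)]
wrist keeper []
wrist case [([584.0, 9.0, 99.0], 0.65), ([570.0, -21.0, 133.0], 0.54)]
top tab [([605.0, 26.0, 118.0], 0.64)]
top press_plate [([748.0, 40.0, 50.0], 0.52)]
top keeper []
top case [([573.0, 68.0, 99.0], 0.6)]
tab [314. 171.]
tl [296. 176.]
tr [336. 175.]
plate [250. 168.]
pa [231. 113.]
pb [267. 218.]
pc [238. 219.]
pd [262. 112.]
g2 [313. 213.]
k [313.  68.]
tcp [283.7218898  240.13596627]
```

View pics/w1o.png

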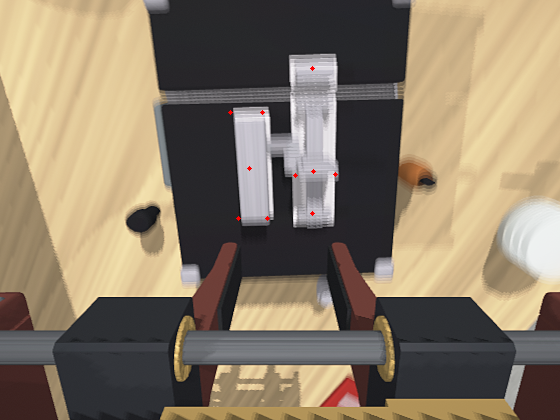

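Picture w1o is motion-blurred, but the plate and tab dots sit within about 3 px (3 mm) of the parts. I'll square up, go lower, settle and look again.

move_arm(angular=[[-0.0055,0.0095,0.026],[0,0,0],[0,0,0],[0,0,0]], offset=[[0,0,-3],[0,0,-3],[0,0,0],[0,0,0]], grip=[0.06,0.06,0.06,0.06])

```text
t: 3.4
tool_pos: [606.0, -33.6, 190.5]
ee_rot: [[0.864, 0.006, -0.503], [0.503, -0.003, 0.864], [0.003, -1.0, -0.006]]
wrist_force: [-0.2, 0.1, 0.2]
gripper_width: 46.4
```

Run:
```python
from h import *
import cv2
c,y=[588.2,-5.8],29.7
s=get_state(); print(s['tool_pos'],s['ee_rot'],s['wrist_force'],max(abs(np.array(s['qvel']))))
k=get_calibration('wrist'); im=get_image('wrist')[:,:,::-1].copy(); cv2.imwrite('pics/w2.png',im)
pts={'tab':(30,-20,132),'tl':(12,-20,150),'tr':(48,-20,150),'plate':(-30,-15,134),'pa':(-44,35,134),'pb':(-16,-65,134),'pc':(-44,-65,134),'pd':(-16,35,134),'g2':(30,-66,120),'k':(30,71,120)}
for n,p in pts.items():
    q=proj('wrist',case2w(p,c,y),k); print(n,q.round()); cv2.circle(im,tuple(int(v) for v in q),1,(0,0,255),-1)
T=np.array(s['tool_pos']);X=np.array(s['ee_rot'])[:,0]
for d in (-30,0,30):print('tip',proj('wrist',T+d*X,k))
cv2.imwrite('pics/w2o.png',cv2.resize(im[20:320,140:420],None,fx=2,fy=2,interpolation=2))
```

```text
[605.99766581 -33.58039422 190.49719223] [[ 0.86421849  0.00593803 -0.50308164]
 [ 0.50310507 -0.00340514  0.86421855]
 [ 0.00341869 -0.99997657 -0.00593023]] [-0.2325612   0.11315516  0.19804952] 1.5929513992077824
tab [320. 195.]
tl [298. 202.]
tr [347. 202.]
plate [243. 189.]
pa [221. 122.]
pb [261. 248.]
pc [227. 248.]
pd [260. 122.]
g2 [316. 243.]
k [323.  71.]
tip [235.74049762 240.10473396]
tip [283.67864647 240.14663127]
tip [331.60067273 240.1885145 ]
```

View pics/w2o.png

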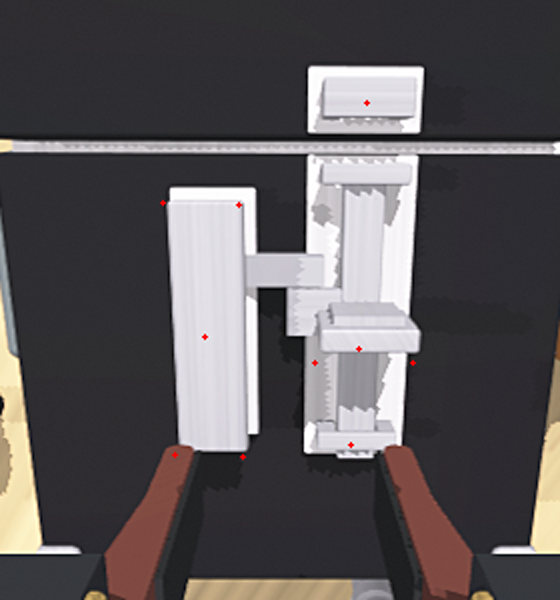

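The still picture shows the plate at crop (210,325) and the tab's top edge at (370,335). The fingertips' black pads blend into the black lid, so I'll brighten that area.

Run:
```python
import cv2,numpy as np
im=cv2.imread('pics/w2.png')[200:330,190:390].astype(float)
im=255*(np.clip(im/90,0,1))**.6
cv2.imwrite('pics/w2e.png',cv2.resize(im.astype('uint8'),None,fx=4,fy=4,interpolation=2))
```

```text
(no output)
```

View pics/w2e.png

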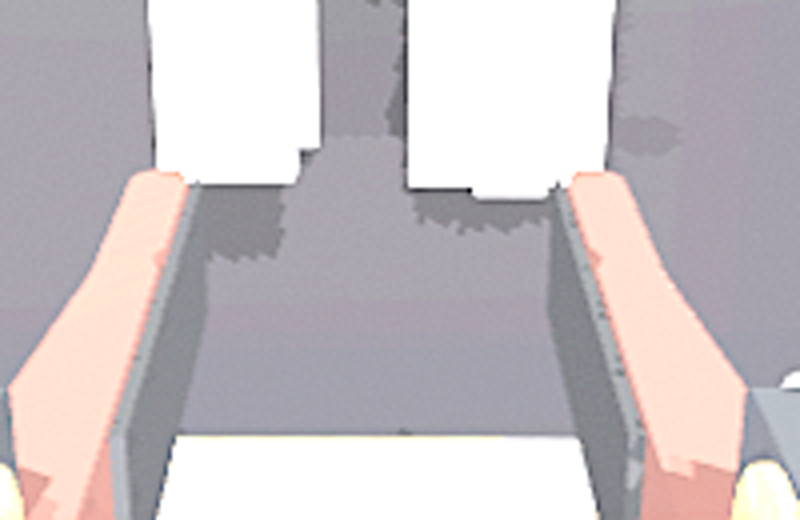

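Run:
```python
from h import *
k=get_calibration('wrist');s=get_state();T=np.array(s['tool_pos']);E=np.array(s['ee_rot'])
R=np.array(k['R']);C=-R.T@np.array(k['t'])
print(T,'cam in tool',E.T@(C-T),'axes cam in tool',(R@E).round(2).tolist())
for x in (-36.7,-23.2,23.2,36.7):
  for b in (0,-19):
    for z in (-10,10): print(x,b,z,((proj('wrist',T+E@np.array([x,b,z]),k)-[190,200])*4).round())
c,y=[588.2,-5.8],29.7
a=np.radians(y);X=np.array([np.cos(a),np.sin(a)]);Y=np.array([-X[1],X[0]])
import json
# picture picks (full px) at known heights -> case coords w/ current guess
for n,px,z in [('plate TL',(140+170/2,20+203/2),134),('plate TR',(140+245/2,20+202/2),134),('plate BL',(140+180/2,20+450/2),134),('plate BR',(140+248/2,20+450/2),134),('tabtop L',(140+321/2,20+330/2),150),('tabtop R',(140+420/2,20+328/2),150)]:
    p=ray('wrist',px,z,k)[:2]-c; print(n,(p@X).round(1),(p@Y).round(1))
```

```text
[605.8083639  -33.5326481  190.48487857] cam in tool [-1.50960447e-01 -1.91521558e+02  8.28154855e+01] axes cam in tool [[1.0, -0.0, 0.0], [0.0, -0.3, -0.95], [0.0, 0.95, -0.3]]
-36.7 0 -10 [144. 219.]
-36.7 0 10 [137. 101.]
-36.7 -19 -10 [122. 276.]
-36.7 -19 10 [114. 149.]
-23.2 0 -10 [229. 219.]
-23.2 0 10 [225. 101.]
-23.2 -19 -10 [215. 276.]
-23.2 -19 10 [210. 149.]
23.2 0 -10 [521. 219.]
23.2 0 10 [525. 101.]
23.2 -19 -10 [535. 277.]
23.2 -19 10 [540. 149.]
36.7 0 -10 [606. 219.]
36.7 0 10 [613. 101.]
36.7 -19 -10 [628. 277.]
36.7 -19 10 [636. 149.]
plate TL -41.5 35.4
plate TR -14.3 36.0
plate BL -41.7 -62.3
plate BR -14.0 -62.0
tabtop L 13.5 -7.4
tabtop R 49.1 -6.3
```

Run:
```python
from h import *
import cv2
s=get_state();T=np.array(s['tool_pos']);E=np.array(s['ee_rot'])
out=[]
for cam,(x0,y0) in {'side':(230,120),'top':(240,120)}.items():
    im=get_image(cam)[:,:,::-1][y0:y0+130,x0:x0+130]; im=cv2.resize(im,None,fx=3,fy=3,interpolation=2)
    for p in [(0,0,0),(-30,0,0),(30,0,0),(-30,0,10),(-30,0,-10),(-30,-25,0),(30,-25,0)]:
        q=(proj(cam,T+E@np.array(p))-[x0,y0])*3; cv2.circle(im,tuple(int(v) for v in q),2,(0,255,0),-1)
    out.append(im)
cv2.imwrite('pics/tips.png',np.hstack(out))
```

```text
(no output)
```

View pics/tips.png

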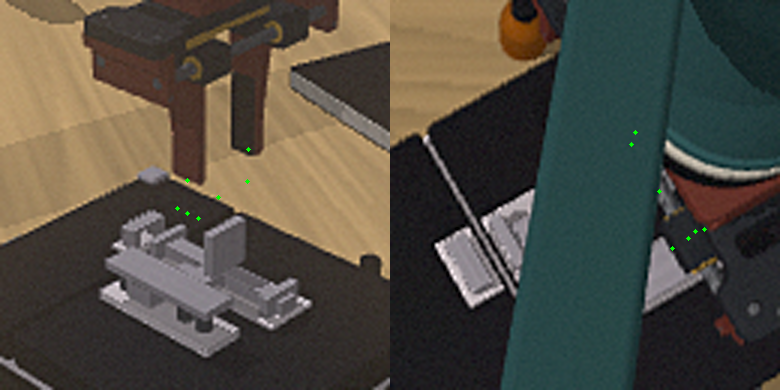

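Both views show the real finger ends about 25 mm above the reported TCP, with x and y agreeing: the -25 mm dots sit on the tips. So I'll set the depth by contact force and by looking, not by the reported z. Corrected case centre is (589,-3.4). Target is case (0,-37), i.e. world (607.3,-35.5).

move_arm(angular=[[0,0,-0.008],[0,0,0],[0,0,0],[0,0,0],[0,0,0]], offset=[[0.15,-0.2,-1.5],[0,0,-1.5],[0,0,-1.2],[0,0,0],[0,0,0]], grip=[0.06,0.06,0.06,0.06,0.06])

```text
t: 4.05
tool_pos: [610.9, -37.1, 149.5]
ee_rot: [[0.869, 0.014, -0.494], [0.494, -0.005, 0.869], [0.01, -1.0, -0.011]]
wrist_force: [-0.4, -0.3, -1.0]
gripper_width: 46.3
```

move_arm(angular=[[0.0046,0.014,0],[0,0,0],[0,0,0]], offset=[[-0.36,0.16,-0.9],[0,0,0],[0,0,0]], grip=[0.06,0.06,0.06])

```text
t: 4.35
tool_pos: [607.7, -35.6, 140.5]
ee_rot: [[0.87, 0.0, -0.494], [0.494, -0.0, 0.87], [-0.0, -1.0, -0.0]]
wrist_force: [-0.1, -0.4, 0.1]
gripper_width: 46.4
```

move_arm(angular=[[0,0,0],[0,0,0],[0,0,0],[0,0,0]], offset=[[0,0,-0.5],[0,0,-0.5],[0,0,0],[0,0,0]], grip=[0.06,0.06,0.06,0.06])

```text
t: 4.75
tool_pos: [608.1, -35.6, 130.1]
ee_rot: [[0.869, 0.001, -0.494], [0.494, -0.0, 0.869], [0.001, -1.0, -0.001]]
wrist_force: [-0.4, -0.4, -0.1]
gripper_width: 46.3
```

There's no force at reported z = 130, below the plate top at 134, so the fingers really are shorter than reported. I'll go down further and look.

move_arm(angular=[[0,0,0],[0,0,0],[0,0,0],[0,0,0]], offset=[[0,0,-0.7],[0,0,-0.7],[0,0,0],[0,0,0]], grip=[0.06,0.06,0.06,0.06])

```text
t: 5.15
tool_pos: [608.0, -35.6, 114.8]
ee_rot: [[0.869, 0.001, -0.494], [0.494, -0.0, 0.869], [0.001, -1.0, -0.001]]
wrist_force: [0.0, -0.4, 0.5]
gripper_width: 46.6
```

Run:
```python
from h import *
import cv2
out=[]
for cam,(x0,y0,w,h) in {'side':(240,130,130,130),'wrist':(180,130,200,200)}.items():
    im=get_image(cam)[:,:,::-1][y0:y0+h,x0:x0+w]; out.append(cv2.resize(im,(400,400),interpolation=2))
o=np.hstack(out); cv2.imwrite('pics/near.png',(255*(o/255.)**.6).astype('uint8')); print(get_state()['tool_pos'],get_state()['wrist_force'])
```

```text
[607.97032628 -35.57871803 114.95301773] [0.1579898  0.37099278 0.25477668]
```

View pics/near.png

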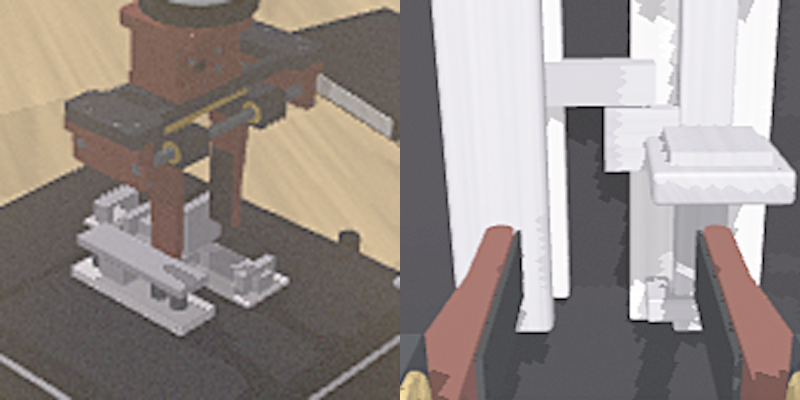

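Wrist view: the left finger (485-515) lies over the plate (455-550). The right finger (705-735) stands behind the tab (650-795) with a gap. Now a guarded press.

move_arm(angular=[[0,0,0],[0,0,0],[0,0,0],[0,0,0]], offset=[[0,0,-0.3],[0,0,-0.3],[0,0,-0.2],[0,0,0]], grip=[0.06,0.06,0.06,0.06])

```text
t: 5.65
tool_pos: [608.4, -35.7, 106.7]
ee_rot: [[0.869, 0.002, -0.494], [0.494, -0.001, 0.869], [0.001, -1.0, -0.002]]
wrist_force: [-0.8, -0.4, 0.1]
gripper_width: 46.7
```

move_arm(angular=[[0,0,0],[0,0,0],[0,0,0]], offset=[[0,0,-0.2],[0,0,-0.1],[0,0,0]], grip=[0.06,0.06,0.06])

```text
t: 5.95
tool_pos: [608.8, -35.7, 104.2]
ee_rot: [[0.869, 0.003, -0.494], [0.494, -0.001, 0.869], [0.002, -1.0, -0.002]]
wrist_force: [-0.9, 0.2, 2.6]
gripper_width: 46.5
```

move_arm(angular=[[0,0,0],[0,0,0],[0,0,0]], offset=[[-0.1,0,-0.2],[0,0,-0.1],[0,0,0]], grip=[0.06,0.06,0.06])

```text
t: 6.25
tool_pos: [608.8, -35.7, 102.0]
ee_rot: [[0.869, 0.005, -0.494], [0.494, -0.001, 0.869], [0.004, -1.0, -0.003]]
wrist_force: [-0.7, 0.2, 3.5]
gripper_width: 46.7
```

move_arm(angular=[[0,0,0],[0,0,0],[0,0,0]], offset=[[0,0,-0.2],[0,0,-0.1],[0,0,0]], grip=[0.06,0.06,0.06])

```text
t: 6.55
tool_pos: [608.8, -35.7, 99.1]
ee_rot: [[0.869, 0.005, -0.494], [0.494, -0.001, 0.869], [0.004, -1.0, -0.004]]
wrist_force: [-0.2, 0.7, 4.6]
gripper_width: 46.5
```

move_arm(angular=[[0,0,0],[0,0,0],[0,0,0]], offset=[[0,0,-0.3],[0,0,-0.15],[0,0,0]], grip=[0.06,0.06,0.06])

```text
t: 6.85
tool_pos: [608.8, -35.8, 94.8]
ee_rot: [[0.869, 0.005, -0.494], [0.494, -0.001, 0.869], [0.004, -1.0, -0.004]]
wrist_force: [-1.0, 1.0, 5.1]
gripper_width: 46.4
```

Run:
```python
from h import *
import cv2
F=[]
for i in range(6): get_image('side'); s=get_state();F.append(np.r_[s['tool_pos'],s['wrist_force']])
print(np.mean(F,0).round(2))
```

```text
[ 6.0884e+02 -3.5770e+01  9.4940e+01 -7.0000e-01  3.2000e-01  5.5800e+00]
```

The force of 5.6 N means about 9 mm depth, which is a good hold. Now push along case +y, world (-0.494, 0.869).

move_arm(angular=[[0,0,0],[0,0,0],[0,0,0],[0,0,0],[0,0,0]], offset=[[-0.15,0.26,0],[-0.15,0.26,0],[-0.15,0.26,0],[-0.15,0.26,0],[-0.15,0.26,0]], grip=[0.06,0.06,0.06,0.06,0.06])

```text
t: 7.65
tool_pos: [607.8, -29.4, 97.8]
ee_rot: [[0.868, 0.018, -0.496], [0.496, -0.012, 0.868], [0.009, -1.0, -0.02]]
wrist_force: [1.3, -3.7, 4.5]
gripper_width: 46.4
```

The tab is in contact (about 4 N), but the tool rose 3 mm and tilted slightly. I'll put the depth and tilt right before pushing on.

move_arm(angular=[[0.013,0.018,0],[0,0,0]], offset=[[-0.1,0,-0.35],[0,0,-0.1]], grip=[0.06,0.06])

```text
t: 7.85
tool_pos: [607.2, -28.7, 94.0]
ee_rot: [[0.868, 0.0, -0.496], [0.496, 0.002, 0.868], [0.001, -1.0, 0.001]]
wrist_force: [-0.6, -1.0, 4.9]
gripper_width: 46.0
```

move_arm(angular=[[0.002,0.003,0],[0.002,0.003,0],[0.002,0.003,0]], offset=[[-0.3,0.4,-0.05],[-0.3,0.4,-0.05],[-0.3,0.4,-0.05]], grip=[0.06,0.06,0.06])

```text
t: 8.15
tool_pos: [603.1, -21.4, 94.0]
ee_rot: [[0.868, 0.0, -0.497], [0.497, -0.0, 0.868], [0.0, -1.0, -0.0]]
wrist_force: [2.3, -6.7, 4.5]
gripper_width: 46.4
```

move_arm(angular=[[0.002,0.003,0],[0.002,0.003,0],[0.002,0.003,0],[0.002,0.003,0]], offset=[[-0.32,0.4,-0.05],[-0.32,0.4,-0.05],[-0.3,0.4,-0.05],[-0.3,0.4,-0.05]], grip=[0.06,0.06,0.06,0.06])

```text
t: 8.55
tool_pos: [597.9, -12.2, 94.2]
ee_rot: [[0.867, 0.002, -0.498], [0.498, -0.003, 0.867], [-0.0, -1.0, -0.004]]
wrist_force: [2.9, -7.6, 3.5]
gripper_width: 46.8
```

move_arm(angular=[[0.003,0.003,0],[0.003,0.003,0],[0.003,0.003,0],[0.003,0.003,0]], offset=[[-0.3,0.4,-0.08],[-0.3,0.4,-0.08],[-0.3,0.4,-0.06],[-0.3,0.4,-0.06]], grip=[0.06,0.06,0.06,0.06])

```text
t: 8.95
tool_pos: [592.9, -3.0, 94.1]
ee_rot: [[0.866, 0.003, -0.5], [0.5, -0.003, 0.866], [0.001, -1.0, -0.004]]
wrist_force: [2.4, -6.5, 4.6]
gripper_width: 46.3
```

move_arm(angular=[[0.003,0.003,-0.002],[0.003,0.003,-0.002],[0.003,0.003,0],[0.003,0.003,0]], offset=[[-0.3,0.4,-0.08],[-0.3,0.4,-0.06],[-0.3,0.4,-0.06],[-0.3,0.4,-0.06]], grip=[0.06,0.06,0.06,0.06])

```text
t: 9.35
tool_pos: [587.9, 6.0, 94.1]
ee_rot: [[0.867, 0.004, -0.498], [0.498, -0.002, 0.867], [0.002, -1.0, -0.004]]
wrist_force: [6.5, -14.8, 3.3]
gripper_width: 46.7
```

move_arm(angular=[[0.003,0.003,0],[0.003,0.003,0]], offset=[[-0.2,0.35,-0.06],[-0.2,0.35,-0.06]], grip=[0.06,0.06])

```text
t: 9.55
tool_pos: [588.0, 5.8, 94.2]
ee_rot: [[0.867, 0.005, -0.499], [0.499, -0.008, 0.867], [0.0, -1.0, -0.01]]
wrist_force: [3.2, -13.9, 4.0]
gripper_width: 46.9
```

The bolt is at its stop: the force rose to 15 N with no more travel, after about 39–40 mm of push. I'll ease off and lift straight up.

move_arm(angular=[[0,0,0],[0,0,0],[0,0,0],[0,0,0],[0,0,0],[0,0,0],[0,0,0],[0,0,0]], offset=[[0.1,-0.17,0.2],[0,0,0.8],[0,0,1],[0,0,1.5],[0,0,2],[0,0,2],[0,0,0],[0,0,0]], grip=[0.06,0.06,0.06,0.06,0.06,0.06,0.06,0.06])

```text
t: 10.35
tool_pos: [584.0, 7.4, 170.8]
ee_rot: [[0.867, -0.004, -0.499], [0.499, -0.003, 0.867], [-0.005, -1.0, -0.001]]
wrist_force: [0.5, -0.1, 0.3]
gripper_width: 46.5
```

Run:
```python
from h import *
import cv2
out=[]
for cam,(x0,y0,w,h) in {'side':(240,130,130,130),'wrist':(160,60,240,240)}.items():
    im=get_image(cam)[:,:,::-1][y0:y0+h,x0:x0+w]; out.append(cv2.resize(im,(400,400),interpolation=2))
o=np.hstack(out); cv2.imwrite('pics/end.png',(255*(o/255.)**.8).astype('uint8')); print(get_state()['tool_pos'],get_state()['wrist_force'])
k=get_calibration('wrist')
for n,p in {'plate up TL':(-44,35,134),'plate dn TL':(-44,35,122),'plate up BR':(-16,-65,134),'plate dn BR':(-16,-65,122),'tab L back top':(12,20,150),'tab R':(48,20,150)}.items():
    print(n,((proj('wrist',case2w(p,[589,-3.4],29.7),k)-[160,60])*400/240+[400,0]).round())
```

```text
[583.95496059   7.28024179 170.42909813] [-0.11328476  0.66585001 -0.32069012]
plate up TL [502. 215.]
plate dn TL [506. 208.]
plate up BR [571. 417.]
plate dn BR [572. 403.]
tab L back top [634. 262.]
tab R [723. 262.]
```

View pics/end.png

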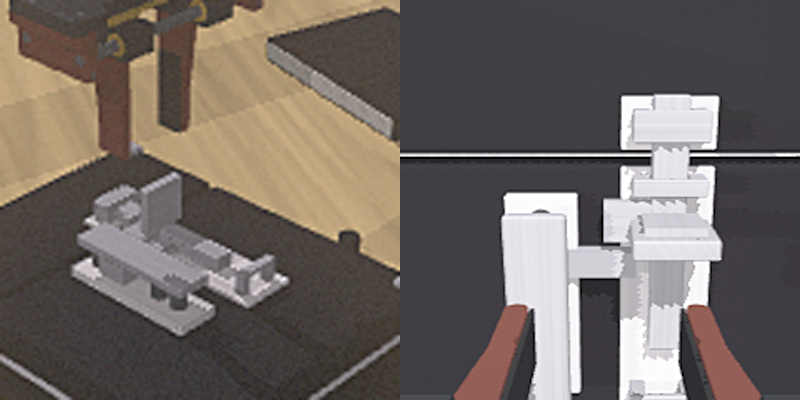

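The bolt's end shows through the keeper at (670,105). The tab's rear edge is at row 260, against 262 predicted for fully home. The plate's far edge is at row 215, which matches "up" (215) rather than "down" (208).

```bash
python3 -c "
from workcell import *
print(finish_job(), get_state()['t'])"
```

```text
the job is handed in; nothing more can be done
the job is handed in; nothing more can be done
```

The case looks locked, and I've handed the job in; the hand-in gave no verdict. I held the catch plate about 9 mm down with one finger (about 5.6 N). The other finger pushed the tab about 40 mm along the bolt's line until it stopped (about 15 N, no more travel), and then I lifted straight up.

**Final checks:**
- **Bolt:** its end shows through the keeper, and the tab's rear edge is within 2 px of the fully home position.
- **Catch:** the plate's far edge matches the "up" position (row 215; "down" would be 208).
- **Robot:** the arm is clear, with wrist force near zero at about 10.4 s of the 38 s allowed.
- **Bystanders:** I didn't measure them again at the end, but the fingers never went near them.

**What disagreed:**
- **Finger length:** the real fingertips were about 25–30 mm shorter than the reported tool point, seen in two cameras and confirmed by contact. I set the press depth by force instead of by reported height.
- **Catch depth:** it dipped to about 6.5 mm when the finger first met the tab. I pressed it back down before pushing on.

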